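# Find and mark the balance point of a manikin limb bar

### The job

Find the balance point of the weighted limb bar: slide it along the stand, without lifting it or pushing harder than 15 N, only until it just tips over the steel edge by its own weight, with nothing touching it, and stays down on the black rest (no more than a few millimetres past balance). Leave it tipped there, straddle the orange marker over it directly above the edge, and press the marker down with about 8 N (never over 20 N) before letting go. Leave the other things on the table alone.

Things in the scene. Friction and masses are not known exactly. Their poses are not given: they have to be found in the camera images.
- edge (a point): middle of the fulcrum edge (dark steel strip), the top end edge of the fixed stand's flat white platform, 50 mm above the table, 200 long x 70 wide. Axes: x level, the way the bar is pushed, out over the edge; y along the edge; z up. The platform lies on the -x side. Two guide rails, 8 mm tall, 36 mm apart, run from 30 to 170 mm behind the edge
- rest: black roller, 12 mm diameter, 58 mm long along y, fixed to the stand 120 mm beyond the edge; origin at the middle of its axis, axes as edge. Its top is 10 mm below the platform's top: a tipped bar lies on the edge and on this roller, 0.083 rad (4.8 deg) nose down
- bar_mid (a point): centre of the limb bar: aluminium with blue end caps, 360 long (x) x 30 wide (y) x 22 tall (z), 0.5 kg, loose, lying flat between the guide rails, its nose (+x end) hanging out over the edge. Ballast hidden inside puts the balance point up to 35 mm from mid-length, either way; at the start it is at least 10 mm behind the edge. Axes: x to the nose, z out of the top face
- bar_tail (a point): centre of the bar's tail end face, 180 mm behind its centre, 11 mm above its underside: push here. Starts 235 to 255 mm behind the edge; rises 12 to 18 mm when the bar tips. Fingers pushing on it hold it down by friction, so the bar tips only once they have backed off, and then takes about half a second
- marker_grip (a point): centre of the upright grip of the orange saddle marker: 20 x 20 x 42 mm tall, this point 46 mm above the legs' underside, 20 mm below its top. Below it a roof plate 24 (x) x 46 (y) x 6 mm with two legs along x, 18 mm deep, 5 mm thick, 36 mm apart inside, that straddle the bar. 40 g, loose, standing on its legs. Axes: x along the legs (goes along the bar, either way round), z up
- marker_seat (a point): centre of the underside of the marker's black sprung foot between the legs, which comes to lie on the bar's top face; 34 mm below marker_grip, 12 mm above the legs' underside; same axes. The foot gives about 1 mm per 2 N, up to 6 mm, and comes back softly when let go (this point stays with the grip, so it goes that much lower under load)
- glove_box: teal box with white band, 120 x 230 x 75 mm, origin at the centre of its underside; bystander
- spray: white bottle, 48 mm diameter, 174 mm tall, origin at the centre of its underside; bystander
- connector: small blue round tube connector, 30 mm diameter, 55 mm tall, origin at the centre of its underside; bystander
- phone: black phone lying flat, 75 x 155 x 9 mm, origin at the centre of its underside; bystander
- tape: white ring of 90 mm diameter, 25 mm tall, origin at the centre of its underside; bystander
- airway: curved reddish airway piece lying flat, about 130 x 60 x 26 mm, origin on its underside near its middle; bystander
Things that resemble listed ones, but are neither listed nor needed, are in the scene too. Of the things that look like the part that bears marker_grip, take the one that is nearest to the robot's base at the start.

How it is judged (in metres and radians):
On the way, in this order (a step that is already met when the one before it is completed fails the run):
1. the bar has just tipped by its own weight: it lies on the edge and on the rest, the fingers do not touch it, and it bears on the rest with less than 0.38 N (its balance point is barely past the edge) (angle between bar_mid's own z axis and vertical between 0.06 and 0.11 rad and contact force between rest and bar between 0.005 and 0.38 N and contact force between the fingers and bar below 0.05 N), for 0.3 s.
2. the marker straddles the bar above the edge and is pressed down on it with more than 4 N (x of marker_seat in the frame of edge between -0.007 and 0.01 m and z of marker_seat in the frame of bar_mid between 0.003 and 0.0135 m and y of marker_seat in the frame of bar_mid between -0.005 and 0.005 m and angle between the z axis of marker_seat and the z axis of bar_mid, either way round below 0.06 rad and contact force between marker and bar above 4 N), for 0.1 s.
At the end, for the whole second after the job is handed in: Bar at rest, tipped 0.06 to 0.11 rad on the edge and the rest, bearing on the rest with under 0.38 N; marker at rest straddling it: foot within 2.5 mm of its top, 5 mm sideways, 0.06 rad, seat point 7 mm behind to 10 mm beyond the edge (angle between bar_mid's own z axis and vertical between 0.06 and 0.11 rad and contact force between rest and bar between 0.005 and 0.38 N and x of marker_seat in the frame of edge between -0.007 and 0.01 m and z of marker_seat in the frame of bar_mid between 0.0085 and 0.0135 m and y of marker_seat in the frame of bar_mid between -0.005 and 0.005 m and angle between the z axis of marker_seat and the z axis of bar_mid, either way round below 0.06 rad and linear speed of each of bar, marker below 0.01 m/s); the robot touches nothing.
It fails at once if the fingers press on the bar with more than 15 N (contact force between the fingers and bar above 15 N).
It fails at once if the marker is pressed on the bar with more than 20 N (contact force between marker and bar above 20 N).
It fails at once if the bar is lifted off the stand, or falls from it (height (world z) of bar_mid above 0.075 m or height (world z) of bar_mid below 0.045 m or angle between bar_mid's own z axis and vertical above 0.2 rad).
It fails at once if a bystander is moved more than 30 mm (distance of any of glove_box, spray, connector, phone, tape, airway from where it was at the start of the episode above 0.03 m).
It also fails if it takes over 72 s, if anything falls off the work surface, if the arm or the gripper's body presses on something with over 40 N, if the wrist force passes 120 N, or if a joint passes its speed limit or range.

### The arm

A 6-joint arm with a two-finger parallel gripper is mounted at the origin on the work surface. World frame = base frame: x ahead of the robot, y to its left, z up, the work surface at z = 0. Lengths are in mm, angles in degrees, forces in N, time in s.
With the tool pointing down it reaches from about 350 to 850 mm from the base axis. Payload 8.1 kg.
Tool frame: the origin (TCP) lies midway between the tips of the shut fingers; the grasp point (between the pads) lies 19 mm behind it; x points along the fingers, y is the direction in which the jaws open and shut, and the axes are right-handed (so a half turn about x gives the same grasp; the last joint's range is limited). The gripper opens to 85 mm and grips with 20 to 120 N. Pads are 22 mm wide; open, the fingers measure 114 mm over their backs; the gripper's body (76 mm by 85 mm) begins 54 mm behind the grasp point. The pads swing forward as they close: fully open they stand 13 mm farther back than shut.
Start: joints at [-68.95, 7.471, 85.268, -0, 87.261, -4.893], TCP at [262.511, -539.531, 231.292] pointing down, gripper open.
Joint ranges: [-169.43, 169.43], [-51.17, 129.36], [1.28, 143.12], [-76.62, 256.62], [0, 156.53], [-152.29, 152.29]. Speed limits (degrees/s): [136.94, 136.94, 159.86, 180, 180, 180].

### API

Orientations are given as [roll, pitch, yaw] about the fixed x, y, z axes, in that order (R = Rz(yaw) Ry(pitch) Rx(roll)).
In Python, from bench import r gives the robot as it stands.
- The arm moves only by the tool move_arm, never from a script. Its argument "deltas" is a list of rows, each a list of 2 entries, a list of its own where there are three numbers: the shift along the tool's x, y, z in mm, then the turn about the tool's x in degrees. A call has 1 to 12 rows; each row is the pose to reach, as a shift and turn from the pose measured when the call began, along the tool's axes at that moment; what a row does not reach only later rows make up. A row lasts 1/8 s, in which the tool goes at most 62.5 mm and 10.7 degrees, less where a joint would pass 70% of its speed; a pose out of reach is approached as far as the arm can. A call with a gripper value outside its range is refused whole. "jaw" is the opening, from -1 (shut) to 1 (fully open), set as the call begins (left out, the last holds). The fingers move at their own pace and stop on an object; "squeeze" is the grip in N (left out, the last holds). Time passes only in rows, so rows that repeat a pose let the fingers close. It gives the time, the measured TCP pose, the force and the opening at its end, in the units of the state.
- r.sense(): the state, without advancing time (a new reading comes with each control period).
- r.snapshot(name): name is "side" or "top"; returns (picture, depth): 400x640x3 uint8, red, green, blue; 400x640 float32, mm along the optical axis (not along the pixel's ray), 0 where there is no reading.
- r.get_calibration(name): a dict with "fovy" (degrees; the focal length in pixels is half the picture's height over the tangent of half this angle, whatever the lens; pixels are square), "cx", "cy" (the principal point, pixels), "position" and "attitude" of the camera in the world. Camera axes: x right, y down, z forward; pixel columns grow to the right and rows downward; lengths in mm; the calibration is good to about 2 mm. A picture is of the moment at which its call begins. get_calibration takes no time and is no camera call.
- r.hand_in(): hands the job in, once; it reports no verdict.
The state is a dict: "time": time; "joint_pos": joint angles; "qd": joint speeds; "joint_efforts": joint torques, N m; "tool_pos": TCP position; "tcp_rot": TCP orientation; "ft_force": force on the tool from outside, world axes, zero at the start; "wrist_torque": the same for the moment, N m; "finger_gap": finger opening in mm.
Only numpy, scipy, OpenCV 4.12 (cv2) and the standard library are available. Lean on these libraries where they do the work, as an engineer would, in place of code of your own. Each camera call takes 0.05 s, during which the arm holds its last target. There are 200 camera calls.

## Working session

There is one attempt and no reset: what is moved stays moved. The work goes in short steps, Python scripts to look and compute and a tool call to move; the robot and the scene stay as the last step left them, time stands still between calls to the robot, and variables do not carry over. Pictures are saved under pics/ and viewed, about 8 in all and at most 12, crops included, and the job is handed in when it is done.

Besides the shell and the picture viewer there is one more tool, called after "Emit:" as a command line: name --argument value ..., lists and objects as JSON in quotes. move_arm: Moves the arm, as the interface text tells. Its arguments: {"type":"object","properties":{"deltas":{"type":"array","items":{"type":"array"}},"jaw":{"type":"number"},"squeeze":{"type":"number"}},"required":["deltas"]}

```bash
ls; mkdir -p pics
cat > h.py <<'E'
import numpy as np, cv2
from scipy.spatial.transform import Rotation as R
from bench import r
def snap(n):
    im,d=r.snapshot(n); return im,d
def cam(n):
    c=r.get_calibration(n); f=200/np.tan(np.radians(c['fovy'])/2); return c,f
E
python3 - <<'E'
from h import *
for n in ('top','side'):
    im,d=snap(n); np.savez('pics/'+n+'0.npz',im=im,d=d)
    cv2.imwrite(f'pics/{n}0.png',im[:,:,::-1]); print(r.get_calibration(n))
print(r.sense())
E
```

```text
pics
{'fovy': 57.292868020735106, 'cx': 325.4110956330742, 'cy': 198.2069194653006, 'position': array([ 596.63781985,  -44.9451852 , 1197.77164349]), 'attitude': array([-1.77477497e+02,  3.51788426e-02, -8.88227003e+01])}
{'fovy': 45.41344676988065, 'cx': 314.60501006877524, 'cy': 188.50272281988626, 'position': array([122.09966285, 957.87904128, 717.06512331]), 'attitude': array([-1.19792561e+02,  5.40705895e-02, -1.53176475e+02])}
{'time': 0.1, 'joint_pos': array([-6.89495746e+01,  7.51005808e+00,  8.53215949e+01, -7.43999132e-04,
        8.72612692e+01, -4.89253337e+00]), 'qd': array([ 0.01243317, -0.00046882, -0.28956503, -0.00616838,  0.02100719,
       -0.00614545]), 'joint_efforts': array([ 5.88015337e-04, -5.70952356e+01, -5.01941872e+01, -1.75239893e-04,
        8.09932826e-03, -5.55631402e-05]), 'tool_pos': array([ 262.33372122, -539.07910599,  230.37071044]), 'tcp_rot': array([-94.43435332,  89.90707488, 111.50864164]), 'ft_force': array([-0.55226166,  0.15203768,  0.70462813]), 'wrist_torque': array([-0.01711582,  0.03344101, -0.01536786]), 'finger_gap': 84.96761612231921}
```

View pics/top0.png

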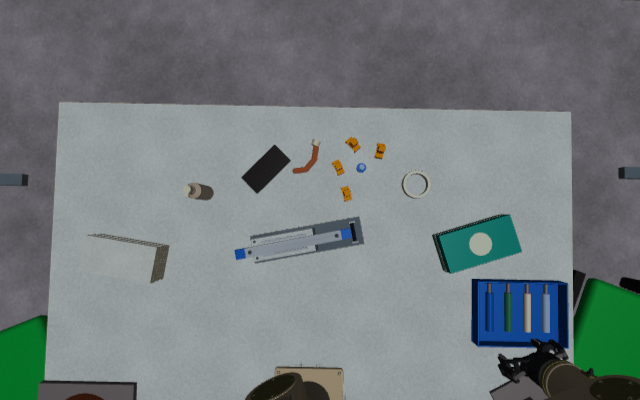

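View pics/side0.png

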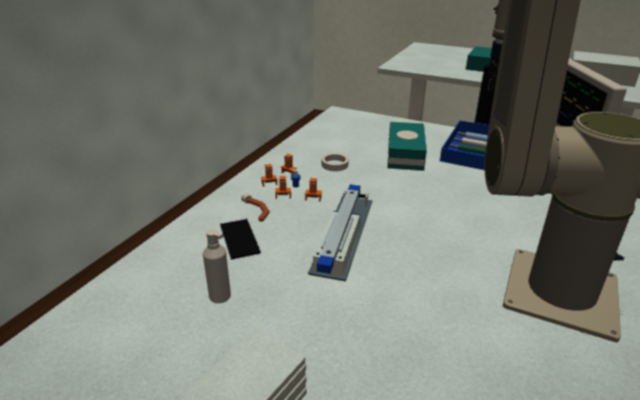

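The top view shows the bar from its tail at about (240,254) to its nose at (348,233), with the roller near (353,232). There are four orange markers, and the one at (346,193) is nearest to the base. Next I'll enlarge that area.

Run:
```python
from h import *
z=np.load('pics/top0.npz'); im=z['im'];d=z['d']
a=cv2.resize(im[180:270,225:375],None,fx=5.3,fy=5.3,interpolation=cv2.INTER_CUBIC)
cv2.imwrite('pics/c1.png',a[:,:,::-1])
c,f=cam('top')
Rm=R.from_euler('xyz',c['attitude'],degrees=True).as_matrix()
v,u=np.mgrid[0:400,0:640]
P=np.stack([(u-c['cx'])/f*d,(v-c['cy'])/f*d,d],-1)@Rm.T+c['position']
np.save('pics/P.npy',P)
print('table z',np.median(P[290:340,200:300,2]), f)
hsv=cv2.cvtColor(im,cv2.COLOR_RGB2HSV)
# blue caps
m=(cv2.inRange(hsv,(100,120,60),(130,255,255))>0)
m[:,:225]=0;m[:,375:]=0;m[275:]=0
n,l,s,cc=cv2.connectedComponentsWithStats(m.astype(np.uint8))
for i in range(1,n):
    if s[i,4]>8:
        q=P[l==i]; print('blue',cc[i],s[i,4],np.median(q,0))
m=(cv2.inRange(hsv,(8,150,100),(25,255,255))>0)
n,l,s,cc=cv2.connectedComponentsWithStats(m.astype(np.uint8))
for i in range(1,n):
    if s[i,4]>20:
        q=P[l==i]; zz=q[:,2]; top=q[zz>zz.max()-8]; print('or',cc[i],s[i,4],zz.max(),top.mean(0),len(top), np.hypot(*top.mean(0)[:2]))
# bar axis
for row in range(228,262,3): print(row,np.round(P[row,232:368:6,2]).astype(int))
```

```text
table z 0.9093571958196662 366.11965343361567
blue [360.575 167.725] 40 [ 746.16779193 -151.4010156    35.223387  ]
blue [345.94642857 233.41964286] 112 [ 539.34626684 -108.51579835   72.83040212]
blue [239.66666667 253.62365591] 93 [470.62863638 214.62286396  72.72369473]
or [353.00961538 143.48076923] 104 73.08220502094628 [ 824.40009268 -127.53069477   68.00973212] 29 834.2059643280836
or [379.86170213 150.0212766 ] 94 1197.7716434857948 [ 596.63781985  -44.9451852  1197.77164349] 2 598.3283026478296
or [308.27272727 161.71515152] 165 24.332487314006585 [764.99645397  14.8363724   18.86696878] 110 765.1403090462446
or [337.86170213 166.93617021] 94 1197.7716434857948 [ 596.63781985  -44.9451852  1197.77164349] 1 598.3283026478296
or [346.26804124 193.22680412] 97 1197.7716434857948 [ 596.63781985  -44.9451852  1197.77164349] 1 598.3283026478296
228 [-1 -1  4  2 -1  0 -4  6 -2 -2  1  9  8  7 10 10  9  9 12  9 44  8  1]
231 [ 3  4 -4  2  0 -2  2  0  4 10  7 51 52 51  7 10  8 75 73 76 41  8 -1]
234 [ 4 -1 -1  2 -2  7 11 11 51 52 52 47 58 52 10 74 71 72 74 73 39 13  2]
237 [ 0  0  4  6  7 23 51 51 50 56 58 52 72 73 74 75 74 72 75 72 32  7  1]
240 [ 1  2 -2  3 54 50 61 60 50 63 73 71 74 70 71 68 75 75 11  7  8  9  0]
243 [ 0  3  4  2 51 49 48 71 78 73 73 74 76 74 70 74 10  4  5 11 38  7  1]
246 [ 1  4  6  0 72 72 71 72 72 76 70 68 75 48 50 12 12 11  8  4 -2  4  1]
249 [ 6 56 71 71 71 73 75 72 72 70 70 61 59 52 53 11  6  8  4  3 -4  3  2]
252 [-2 78 73 73 73 74 73 75 53 62 54 52 47 12 13  0 -1  1  0  2  5  2  2]
255 [ 2 73 75 71 70 49 58 50 53 51  6  7  2  3 -2 -1  2  2  1 -1 -2  4  2]
258 [ 3 71 69  0 50 53 48  6  7  1  1  0 -2  3  2  2 -2  1 -3  1  2  0  3]
261 [-5 -2  4 -1 54 14 -1  1  0  4  0  3  1  6 -1  3  4  1  3  2  1 -1  2]
```

View pics/c1.png

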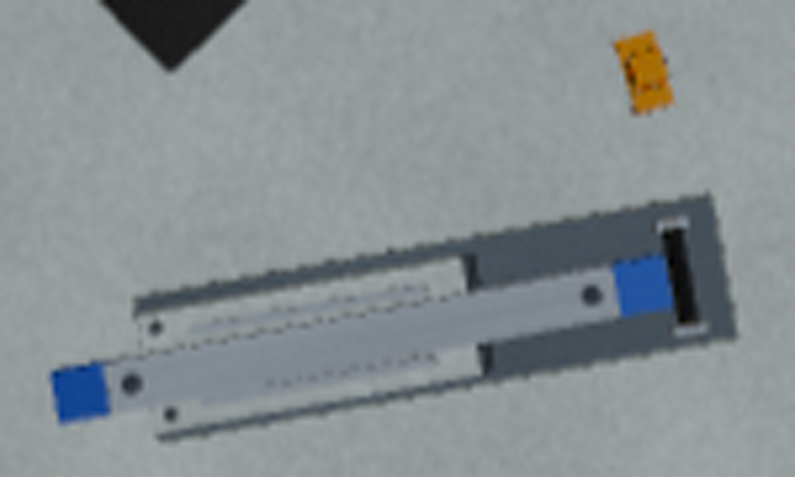

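The crop shows the bar's nose stopping just short of the roller, which is at crop (682,275). The steel edge lies between about (472,258) and (490,375), and the target marker is at (643,72). I'll measure these by projecting onto planes of known height.

```bash
cat >> h.py <<'E'
def rotm(n): 
    c,f=cam(n); return c,f,R.from_euler('xyz',c['attitude'],degrees=True).as_matrix()
def proj(n,p):
    c,f,M=rotm(n); q=(np.asarray(p,float)-c['position'])@M
    return np.stack([q[...,0]/q[...,2]*f+c['cx'],q[...,1]/q[...,2]*f+c['cy']],-1)
def plane(n,uv,z):
    c,f,M=rotm(n); uv=np.asarray(uv,float)
    ray=np.stack([(uv[...,0]-c['cx'])/f,(uv[...,1]-c['cy'])/f,np.ones(uv.shape[:-1])],-1)@M.T
    return c['position']+ray*((z-c['position'][2])/ray[...,2])[...,None]
E
python3 - <<'E'
from h import *
z=np.load('pics/top0.npz'); im=z['im'];d=z['d'];P=np.load('pics/P.npy')
hsv=cv2.cvtColor(im,cv2.COLOR_RGB2HSV)
mb=cv2.inRange(hsv,(100,120,60),(130,255,255))>0
caps=[]
for (x0,x1,y0,y1) in ((230,252,244,264),(335,356,222,246)):
    s=np.zeros_like(mb); s[y0:y1,x0:x1]=mb[y0:y1,x0:x1]
    v,u=np.nonzero(s); caps.append(plane('top',np.stack([u,v],-1),72).mean(0))
t,n=caps; ax=(n-t)/np.linalg.norm(n-t); yaw=np.degrees(np.arctan2(ax[1],ax[0])); ay=np.array([-ax[1],ax[0],0]); mid=(n+t)/2
print('caps',t,n,np.linalg.norm(n-t),'yaw',yaw,'mid',mid)
g=cv2.cvtColor(im,cv2.COLOR_RGB2GRAY)
def prof(z,ylist,xs):
    out=0
    for yy in ylist:
        p=mid+np.outer(xs,ax)+ay*yy; p[:,2]=z
        uv=proj('top',p).astype(np.float32)
        out=out+cv2.remap(g,uv[None,:,0],uv[None,:,1],cv2.INTER_LINEAR)[0].astype(float)
    return np.round(out/len(ylist)).astype(int)
xs=np.arange(40,90,2.)
print('edge+',list(zip(xs.astype(int),prof(50,np.arange(21,31,2),xs),prof(50,np.arange(-30,-20,2),xs))))
xs=np.arange(160,215,2.)
print('roller',list(zip(xs.astype(int),prof(34,np.arange(-22,23,3),xs))))
xs=np.arange(-160,-110,2.)
print('back',list(zip(xs.astype(int),prof(50,np.arange(21,31,2),xs),prof(50,np.arange(-30,-20,2),xs))))
ys=np.arange(-50,50,2.)
print('rolleryprof',[ (int(y),int(prof(34,[y],np.array([k for k in(180.,182.,184.,186)])).min())) for y in ys])
# marker
m=np.zeros_like(mb); mm=cv2.inRange(hsv,(8,150,60),(25,255,255))>0; m[180:206,335:358]=mm[180:206,335:358]
v,u=np.nonzero(m); q=P[v,u]; ok=(q[:,2]<90)
print('z hist',np.sort(np.round(q[ok,2])).astype(int))
hi=q[ok&(q[:,2]>52)]; lo=q[ok&(q[:,2]<45)]; print('grip',len(hi),hi.mean(0),'roof',len(lo),lo.mean(0))
rect=cv2.minAreaRect(plane('top',np.stack([u,v],-1),30)[:,:2].astype(np.float32)); print(rect)
s=r.sense(); M=R.from_euler('xyz',s['tcp_rot'],degrees=True).as_matrix(); print(M)
E
```

```text
caps [471.24342901 215.42301864  72.        ] [ 539.50283116 -108.37712998   72.        ] 330.9167300617043 yaw -78.09593245680615 mid [505.37313008  53.52294433  72.        ]
edge+ [(np.int64(40), np.int64(145), np.int64(150)), (np.int64(42), np.int64(150), np.int64(155)), (np.int64(44), np.int64(155), np.int64(156)), (np.int64(46), np.int64(154), np.int64(156)), (np.int64(48), np.int64(151), np.int64(156)), (np.int64(50), np.int64(151), np.int64(154)), (np.int64(52), np.int64(151), np.int64(154)), (np.int64(54), np.int64(152), np.int64(155)), (np.int64(56), np.int64(153), np.int64(155)), (np.int64(58), np.int64(153), np.int64(155)), (np.int64(60), np.int64(151), np.int64(151)), (np.int64(62), np.int64(136), np.int64(127)), (np.int64(64), np.int64(104), np.int64(91)), (np.int64(66), np.int64(61), np.int64(59)), (np.int64(68), np.int64(48), np.int64(48)), (np.int64(70), np.int64(47), np.int64(47)), (np.int64(72), np.int64(63), np.int64(66)), (np.int64(74), np.int64(77), np.int64(75)), (np.int64(76), np.int64(79), np.int64(75)), (np.int64(78), np.int64(79), np.int64(75)), (np.int64(80
[... 2794 characters left out ...]
, 84), (46, 112), (48, 142)]
z hist [18 20 20 21 21 21 21 21 22 22 23 23 23 23 23 23 24 24 24 24 25 25 25 25
 25 25 25 25 25 26 26 26 26 26 26 26 27 27 27 27 27 28 28 28 28 28 29 29
 29 29 29 30 32 35 35 46 58 58 61 63 64 64 64 64 64 65 65 65 65 65 65 66
 66 66 66 66 66 67 67 67 67 67 67 68 68 68 68 68 68 68 69 69 69 69 69 69
 71 71 71]
grip 43 [ 664.59212419 -108.82779823   66.29005487] roof 55 [ 664.57705928 -108.46189327   25.425635  ]
((665.2948608398438, -109.39722442626953), (42.49298858642578, 23.260194778442383), 19.479177474975586)
[[-5.94637057e-04  4.37476216e-01 -8.99229785e-01]
 [ 1.50890668e-03 -8.99228528e-01 -4.37476602e-01]
 [-9.99998685e-01 -1.61699363e-03 -1.25396179e-04]]
```

Run:
```python
from h import *
z=np.load('pics/top0.npz'); im=z['im']
a=cv2.resize(im[178:210,330:364],None,fx=11,fy=11,interpolation=cv2.INTER_CUBIC)
s=np.load('pics/side0.npz')['im']
b=cv2.resize(s[165:215,290:335],None,fx=8,fy=8,interpolation=cv2.INTER_CUBIC)
h=max(a.shape[0],b.shape[0]); o=np.zeros((h,a.shape[1]+b.shape[1],3),np.uint8); o[:a.shape[0],:a.shape[1]]=a;o[:b.shape[0],a.shape[1]:]=b
cv2.imwrite('pics/c2.png',o[:,:,::-1]); print(o.shape)
```

```text
(400, 734, 3)
```

View pics/c2.png

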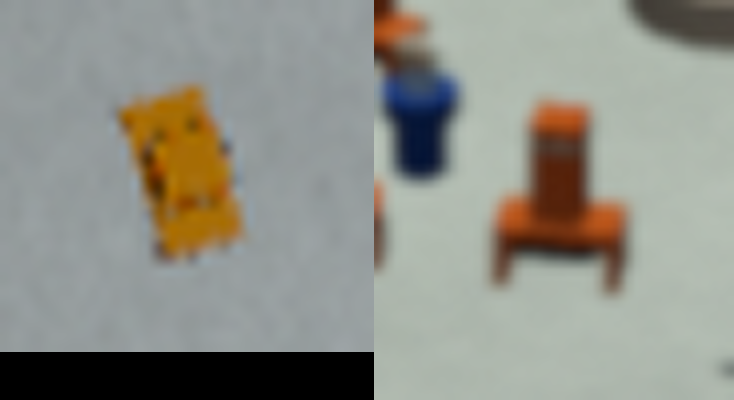

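The marker stands upright with its long axis at about 18.5° in the world frame, and its grip is near (664.6,-108.7). The bar's yaw is -78.1°, its tail is near (468,230) and the edge is near (520,-16). Now I'll move to behind the tail.

Emit:
move_arm --deltas '[[[0,-631,-529],-76],[[0,-631,-529],-76],[[0,-631,-529],-76],[[0,-631,-529],-76],[[0,-631,-529],-76],[[0,-631,-529],-76],[[0,-631,-529],-76],[[0,-631,-529],-76],[[0,-631,-529],-76],[[0,-631,-529],-76],[[0,-631,-529],-76],[[0,-631,-529],-76]]' --jaw -1

```text
time: 1.6
tool_pos: [444.1, 190.4, 231.3]
tcp_rot: [179.5, 89.9, 101.5]
ft_force: [1.2, -1.1, 0.6]
finger_gap: -0.3
```

Emit:
move_arm --deltas '[[[0,31.7,-64.5],0],[[30,31.7,-64.5],0],[[90,31.7,-64.5],0],[[150,31.7,-64.5],0],[[175,31.7,-64.5],0],[[175,31.7,-64.5],0]]'

```text
time: 2.35
tool_pos: [459.0, 259.2, 53.3]
tcp_rot: [-91.5, 89.6, -169.5]
ft_force: [0.1, 0.3, 0.8]
finger_gap: -0.1
```

```bash
cat > chk.py <<'E'
from h import *
import sys
mid=np.array([505.37,53.52,0]);ax=np.array([.2063,-.9785,0]);ay=np.array([.9785,.2063,0])
s=r.sense(); 
im,d=snap('top'); 
if len(sys.argv)>1: cv2.imwrite(sys.argv[1],im[:,:,::-1]); np.savez('pics/last.npz',im=im,d=d)
c,f,M=rotm('top')
v,u=np.mgrid[215:275,215:380]; dd=d[215:275,215:380]
P=np.stack([(u-c['cx'])/f*dd,(v-c['cy'])/f*dd,dd],-1)@M.T+c['position']
P=P[dd>0]; Q=P-mid; x=Q@ax; y=Q@ay; z=P[:,2]
k=(abs(y)<11)&(z>50)&(z<95)&(x>-60)&(x<240)
for _ in range(3):
    p=np.polyfit(x[k],z[k],1); k=k&(abs(z-np.polyval(p,x))<8)
# nose position from blue cap
h=cv2.cvtColor(im,cv2.COLOR_RGB2HSV); mb=cv2.inRange(h,(100,120,60),(130,255,255)); mb[:215]=0;mb[275:]=0;mb[:,:300]=0;mb[:,420:]=0
vv,uu=np.nonzero(mb); q=plane('top',np.stack([uu,vv],-1),72-60*max(-p[0],0)).mean(0)-mid if len(vv) else 0*mid
t=s['tool_pos']-mid
print('t %.2f tool x %.1f y %.1f z %.1f | ft ax %.2f z %.2f'%(s['time'],t@ax,t@ay,t[2],s['ft_force']@ax,s['ft_force'][2]),'SLOPE %.4f n%d nosecap x %.1f y %.1f'%(p[0],k.sum(),q@ax,q@ay))
E
python3 chk.py; python3 -c "
from h import *
im,d=snap('side'); a=cv2.resize(im[100:300,250:500],None,fx=3,fy=3); cv2.imwrite('pics/s1.png',a[:,:,::-1])"
```

```text
t 2.35 tool x -210.8 y -2.9 z 53.3 | ft ax -0.30 z 0.76 SLOPE 0.0016 n563 nosecap x 165.3 y -0.0
```

View pics/s1.png

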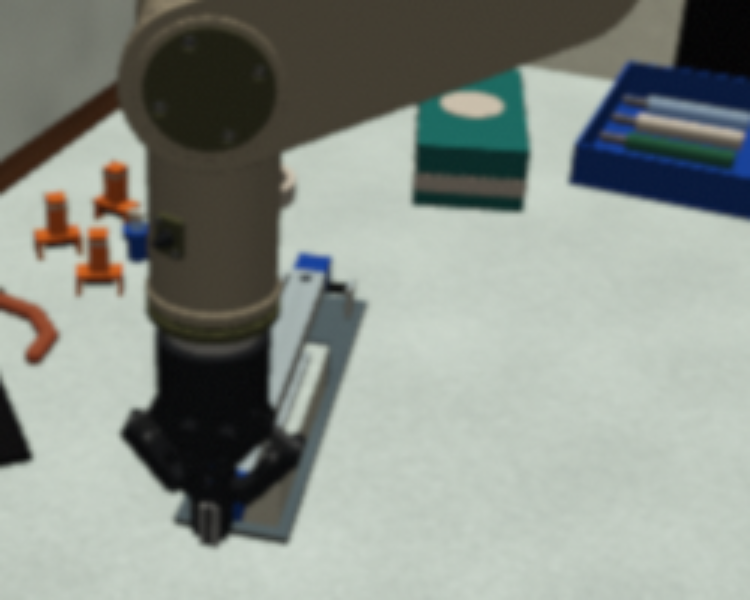

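The closed fingers are behind the tail at the right height. I'll start with a slow first push of about 7 mm, which is safe because the balance point is at least 10 mm behind the edge.

Emit:
move_arm --deltas '[[[-2,3,6],0],[[-2,3,12],0],[[-2,3,15],0],[[-2,3,18],0],[[-2,3,21],0],[[-2,3,24],0],[[-2,3,27],0],[[-2,3,27],0]]'

```text
time: 3.45
tool_pos: [470.7, 234.5, 59.3]
tcp_rot: [154.4, 89.9, 76.3]
ft_force: [-0.6, 0.7, 0.7]
finger_gap: 0.2
```

```bash
python3 chk.py; python3 chk.py
```

```text
t 3.45 tool x -184.2 y 3.4 z 59.3 | ft ax -0.81 z 0.67 SLOPE 0.0001 n582 nosecap x 172.8 y -0.2
t 3.50 tool x -184.2 y 3.4 z 59.3 | ft ax -0.77 z 1.37 SLOPE -0.0010 n581 nosecap x 172.8 y -0.2
```

Emit:
move_arm --deltas '[[[0,0,2.5],0],[[0,0,5],0],[[0,0,5],0],[[0,-2,1],0],[[0,-3,1],0],[[0,-3,1],0],[[0,-3,1],0],[[0,-3,1],0]]'

```text
time: 4.55
tool_pos: [468.0, 232.9, 59.2]
tcp_rot: [150.9, 89.9, 72.9]
ft_force: [0.2, -0.1, 0.2]
finger_gap: 0.2
```

```bash
python3 chk.py
```

```text
t 4.55 tool x -183.2 y 0.5 z 59.2 | ft ax 0.15 z 0.21 SLOPE 0.0021 n597 nosecap x 178.1 y -0.1
```

Emit:
move_arm --deltas '[[[0,0,4],0],[[0,0,6.5],0],[[0,0,9],0],[[0,0,9],0],[[0,0,5],0],[[0,0,5],0],[[0,0,5],0],[[0,0,5],0],[[0,0,5],0]]'

```text
time: 5.72
tool_pos: [469.0, 227.9, 59.2]
tcp_rot: [153.8, 89.9, 75.8]
ft_force: [-0.2, -0.5, 0.1]
finger_gap: -0.0
```

```bash
python3 chk.py
```

```text
t 5.72 tool x -178.1 y 0.4 z 59.2 | ft ax 0.44 z 0.09 SLOPE 0.0029 n610 nosecap x 183.0 y -0.2
```

Emit:
move_arm --deltas '[[[0,0,4],0],[[0,0,6.5],0],[[0,0,9],0],[[0,0,9],0],[[0,0,5],0],[[0,0,5],0],[[0,0,5],0],[[0,0,5],0],[[0,0,5],0]]'

```text
time: 6.9
tool_pos: [470.1, 223.0, 59.2]
tcp_rot: [152.9, 89.9, 74.8]
ft_force: [0.2, 0.1, 0.2]
finger_gap: 0.0
```

```bash
python3 chk.py
```

```text
t 6.90 tool x -173.1 y 0.4 z 59.2 | ft ax -0.01 z 0.22 SLOPE 0.0031 n618 nosecap x 187.7 y -0.4
```

Emit:
move_arm --deltas '[[[0,0,4],0],[[0,0,6.5],0],[[0,0,9],0],[[0,0,9],0],[[0,0,5],0],[[0,0,5],0],[[0,0,5],0],[[0,0,5],0],[[0,0,5],0]]'

```text
time: 8.07
tool_pos: [471.1, 218.0, 59.2]
tcp_rot: [151.2, 89.9, 73.1]
ft_force: [0.0, -0.4, 0.4]
finger_gap: 0.3
```

```bash
python3 chk.py
```

```text
t 8.07 tool x -168.0 y 0.5 z 59.2 | ft ax 0.35 z 0.38 SLOPE 0.0012 n626 nosecap x 192.9 y -0.1
```

Emit:
move_arm --deltas '[[[0,0,4],0],[[0,0,6.5],0],[[0,0,9],0],[[0,0,9],0],[[0,0,5],0],[[0,0,5],0],[[0,0,5],0],[[0,0,5],0],[[0,0,5],0]]'

```text
time: 9.25
tool_pos: [472.2, 213.1, 59.2]
tcp_rot: [150.7, 89.9, 72.6]
ft_force: [-0.1, 0.1, 0.1]
finger_gap: 0.1
```

```bash
python3 chk.py
```

```text
t 9.25 tool x -163.0 y 0.5 z 59.2 | ft ax -0.11 z 0.11 SLOPE 0.0002 n641 nosecap x 197.4 y 0.1
```

Emit:
move_arm --deltas '[[[0,0,4],0],[[0,0,6.5],0],[[0,0,9],0],[[0,0,9],0],[[0,0,5],0],[[0,0,5],0],[[0,0,5],0],[[0,0,5],0],[[0,0,5],0]]'

```text
time: 10.42
tool_pos: [473.2, 208.2, 59.2]
tcp_rot: [151.0, 89.9, 72.9]
ft_force: [0.5, -0.6, 0.7]
finger_gap: 0.1
```

```bash
python3 chk.py
```

```text
t 10.43 tool x -158.0 y 0.5 z 59.2 | ft ax 0.71 z 0.67 SLOPE -0.0001 n647 nosecap x 201.9 y -0.2
```

Emit:
move_arm --deltas '[[[0,0,4],0],[[0,0,6.5],0],[[0,0,9],0],[[0,0,9],0],[[0,0,5],0],[[0,0,5],0],[[0,0,5],0],[[0,0,5],0],[[0,0,5],0]]'

```text
time: 11.6
tool_pos: [474.3, 203.3, 59.2]
tcp_rot: [150.0, 89.9, 71.9]
ft_force: [0.6, -0.5, 0.0]
finger_gap: -0.1
```

```bash
python3 chk.py
```

```text
t 11.60 tool x -152.9 y 0.5 z 59.2 | ft ax 0.57 z 0.01 SLOPE 0.0005 n664 nosecap x 207.0 y -0.1
```

Emit:
move_arm --deltas '[[[0,0,4],0],[[0,0,6.5],0],[[0,0,9],0],[[0,0,9],0],[[0,0,5],0],[[0,0,5],0],[[0,0,5],0],[[0,0,5],0],[[0,0,5],0]]'

```text
time: 12.78
tool_pos: [475.3, 198.3, 59.1]
tcp_rot: [150.2, 89.9, 72.2]
ft_force: [-0.1, 0.4, -0.4]
finger_gap: -0.2
```

```bash
python3 chk.py
```

```text
t 12.78 tool x -147.9 y 0.4 z 59.1 | ft ax -0.44 z -0.38 SLOPE -0.0810 n683 nosecap x 212.9 y 0.3
```

The bar has tipped: slope -0.081, fingers about 4 mm clear of it. I'll hold briefly, retreat, and head for the marker.

Emit:
move_arm --deltas '[[[0,0,-2],0],[[0,0,-4],0],[[0,0,-6],0],[[0,0,-6],0],[[0,0,-40],0],[[-60,0,-40],0],[[-110,0,-40],0],[[-110,0,-20],-2],[[-110,122,340],-6.5],[[-110,122,340],-6.5],[[-110,122,340],-6.5],[[-110,122,340],-6.5]]' --jaw -1

```text
time: 14.32
tool_pos: [599.5, 0.9, 169.2]
tcp_rot: [123.9, 89.9, 52.3]
ft_force: [1.0, 0.7, 0.5]
finger_gap: -0.3
```

```bash
python3 chk.py
```

```text
t 14.32 tool x 70.9 y 81.2 z 169.2 | ft ax -0.51 z 0.54 SLOPE -0.0810 n508 nosecap x 212.8 y 0.4
```

Emit:
move_arm --deltas '[[[0,27.2,124.6],0],[[0,27.2,124.6],0],[[40,27.2,124.6],0],[[60,27.2,124.6],0],[[60,27.2,124.6],0],[[60,27.2,124.6],0]]' --jaw 0.2

```text
time: 15.12
tool_pos: [667.5, -115.1, 110.8]
tcp_rot: [33.0, 89.7, -38.7]
ft_force: [0.9, -0.9, 0.7]
finger_gap: 51.3
```

```bash
python3 -c "
from h import *
im,d=snap('side'); np.savez('pics/side1.npz',im=im,d=d); a=cv2.resize(im[130:230,250:370],None,fx=6,fy=6,interpolation=cv2.INTER_CUBIC); cv2.imwrite('pics/s2.png',a[:,:,::-1]); print(r.sense()['tool_pos'],r.sense()['time'])"
```

```text
[ 667.91549802 -115.30117832  111.46428013] 15.175
```

View pics/s2.png

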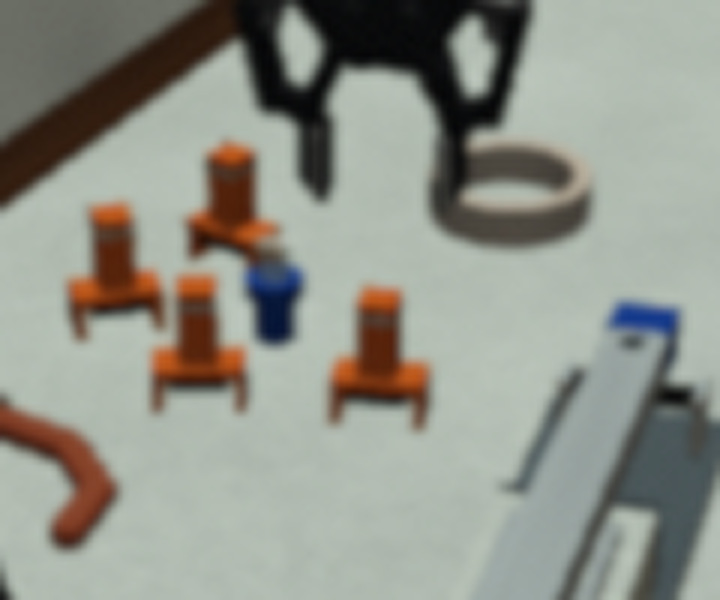

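Emit:
move_arm --deltas '[[[0,-1,-7.3],0],[[0,-1,-7.3],0],[[30,-1,-7.3],0],[[60,-1,-7.3],0],[[75,-1,-7.3],0],[[79,-1,-7.3],0],[[79,-1,-7.3],0]]'

```text
time: 16.05
tool_pos: [665.7, -109.1, 33.3]
tcp_rot: [41.1, 89.6, -30.6]
ft_force: [0.4, 0.4, -0.6]
finger_gap: 51.2
```

```bash
python3 -c "
from h import *
im,d=snap('side'); np.savez('pics/side1.npz',im=im,d=d); a=cv2.resize(im[150:220,270:350],None,fx=8,fy=8,interpolation=cv2.INTER_CUBIC); cv2.imwrite('pics/s3.png',a[:,:,::-1]); s=r.sense(); print(s['tool_pos'],s['ft_force'],s['time'])"
```

```text
[ 666.04172151 -109.17322264   33.83789982] [-0.37246547  0.50045502  1.01433794] 16.1
```

View pics/s3.png

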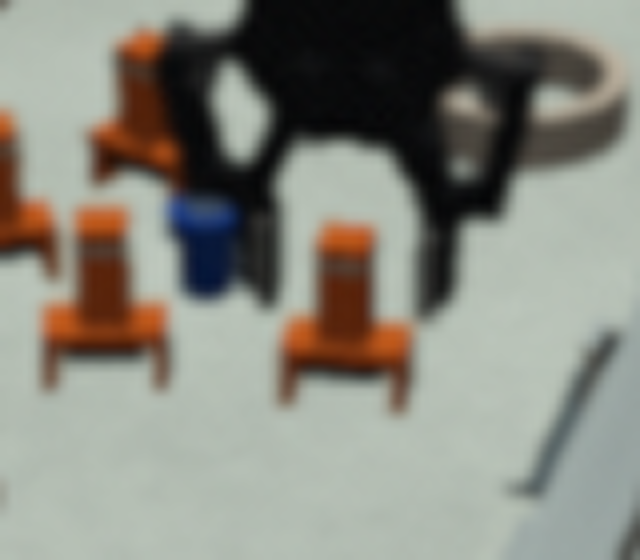

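The fingers straddle the grip evenly: their inner sides are at 278 and 418, and the grip spans 318–375. I'll lower slightly and close at 20 N.

Emit:
move_arm --deltas '[[[4,0,0],0],[[4,0,0],0],[[4,0,0],0],[[4,0,0],0],[[4,0,0],0],[[4,0,0],0]]' --jaw -1 --squeeze 20

```text
time: 16.85
tool_pos: [666.6, -109.3, 30.5]
tcp_rot: [44.4, 89.5, -27.3]
ft_force: [0.3, 0.6, 5.1]
finger_gap: 19.7
```

```bash
python3 chk.py
```

```text
t 16.85 tool x 192.6 y 124.2 z 30.5 | ft ax -0.53 z 5.11 SLOPE -0.0819 n589 nosecap x 210.7 y 1.5
```

Gripped at 19.7 mm. I'll lift, and measure the tipped bar's axis again now that it is in clear view.

Emit:
move_arm --deltas '[[[-30,0,0],0],[[-80,0,0],0],[[-130,0,0],0],[[-130,0,0],0]]'

```text
time: 17.4
tool_pos: [668.4, -109.4, 166.3]
tcp_rot: [51.2, 89.0, -20.5]
ft_force: [0.9, -0.1, 0.3]
finger_gap: 19.6
```

```bash
python3 chk.py pics/top2.png
python3 - <<'E'
from h import *
z=np.load('pics/last.npz'); im=z['im'];d=z['d']
mid=np.array([505.37,53.52,0]);ax=np.array([.2063,-.9785,0]);ay=np.array([.9785,.2063,0])
edge0=mid+71*ax
h=cv2.cvtColor(im,cv2.COLOR_RGB2HSV); mb=cv2.inRange(h,(100,120,60),(130,255,255))>0
caps=[]
for (x0,x1,y0,y1,zz) in ((235,275,238,262,72+.083*195),(345,385,215,246,72-.083*135)):
    s=np.zeros_like(mb); s[y0:y1,x0:x1]=mb[y0:y1,x0:x1]; v,u=np.nonzero(s); p=plane('top',np.stack([u,v],-1),zz); caps.append(p.mean(0)); q=p-mid; print(len(v),'x range',(q@ax).min(),(q@ax).max(),'y',(q@ay).mean(),caps[-1])
t,n=caps; a=n-t; print('len',np.linalg.norm(a),'yaw',np.degrees(np.arctan2(a[1],a[0])))
k=(((edge0-t)@ax)/((n-t)@ax)); print('bar axis at edge',t+k*(n-t)); s=r.sense(); print(s['tool_pos'],s['tcp_rot'],s['finger_gap'],s['ft_force'])
# edge again now bar has moved
g=cv2.cvtColor(im,cv2.COLOR_RGB2GRAY)
for sy in (1,-1):
    o=[]
    for x in np.arange(60,80,2.):
        p=np.array([mid+x*ax+ay*y*sy for y in range(21,31,2)]); p[:,2]=50; uv=proj('top',p).astype(np.float32)
        o.append(int(cv2.remap(g,uv[None,:,0],uv[None,:,1],1).mean()))
    print(o)
E
```

```text
t 17.40 tool x 193.0 y 125.9 z 166.3 | ft ax 0.25 z 0.33 SLOPE -0.0802 n592 nosecap x 212.8 y 0.4
99 x range -129.42993985689296 -100.09209087217167 y 0.3091941096778528 [481.9765381  165.97611526  88.185     ]
99 x range 199.1202805762331 228.36684329843914 y 0.026869840552893282 [ 549.41266576 -155.24819489   60.795     ]
len 329.3674252928025 yaw -78.14380457359594
bar axis at edge [520.16340947 -15.92269532  72.6749397 ]
[ 666.81223028 -109.02046038  162.93864072] [ 48.82076436  89.24465862 -22.86708329] 19.899899717636522 [-0.04936936 -1.3965615  -0.37907984]
[141, 144, 143, 142, 135, 124, 91, 88, 106, 123]
[144, 144, 140, 130, 102, 68, 75, 77, 77, 77]
```

Emit:
move_arm --deltas '[[[0,-110.5,-129.4],6.4],[[0,-110.5,-129.4],6.4],[[0,-110.5,-129.4],6.4],[[0,-110.5,-129.4],6.4],[[20,-110.5,-129.4],6.4],[[40,-110.5,-129.4],6.4],[[50,-110.5,-129.4],6.4],[[50,-110.5,-129.4],6.4],[[50,-110.5,-129.4],6.4]]'

```text
time: 18.58
tool_pos: [522.4, -21.4, 111.2]
tcp_rot: [55.6, 89.2, -22.5]
ft_force: [-0.4, 0.7, -0.5]
finger_gap: 20.0
```

Run:
```python
from h import *
im,d=snap('side'); np.savez('pics/side2.npz',im=im,d=d); a=cv2.resize(im[150:250,300:400],None,fx=6,fy=6,interpolation=cv2.INTER_CUBIC); cv2.imwrite('pics/s4.png',a[:,:,::-1]); s=r.sense(); print(s['tool_pos'],s['tcp_rot'],s['ft_force'],s['time'])
e=np.array([520.16,-15.92,0]);ax=np.array([.2063,-.9785,0]);ay=np.array([.9785,.2063,0])
t=s['tool_pos']-e; print('tool ax',t@ax,'ay',t@ay)
for nm,p in (('barL',e+[0,0,72.]+15*ay),('barR',e+[0,0,72.]-15*ay),('tool',s['tool_pos'])): print(nm,(proj('side',p)-[300,150]+.5)*6)
b=s['tool_pos']-[0,0,30.5]
for sy in (-23,-18,18,23): print('leg',sy,(proj('side',b+sy*ay-12*ax)-[300,150]+.5)*6)
```

```text
[522.50038451 -21.3371064  111.51575177] [ 56.32140229  89.18204882 -21.7731693 ] [ 0.29154478 -0.72577521  0.37711797] 18.625
tool ax 5.783459938035873 ay 1.1725171926420686
barL [254.03425902 319.55033787]
barR [322.67364269 328.93053987]
tool [291.37187712 237.52681771]
leg -23 [336.58025218 320.44286306]
leg -18 [324.96948856 318.8656997 ]
leg 18 [241.99830493 307.59519975]
leg 23 [230.56078701 306.04156945]
```

View pics/s4.png

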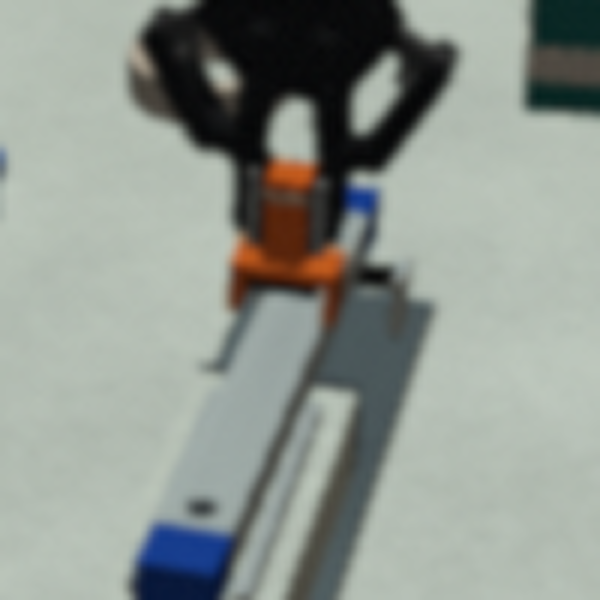

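The legs sit where I predicted, with outer sides at about 229 and 338. I'll check the bar's lateral position in the same camera with an intensity profile.

Run:
```python
from h import *
e=np.array([520.16,-15.92,0]);ax=np.array([.2063,-.9785,0]);ay=np.array([.9785,.2063,0])
for n,f in (('side','pics/side2.npz'),('top','pics/last.npz')):
    g=cv2.cvtColor(np.load(f)['im'],cv2.COLOR_RGB2GRAY); ys=np.arange(-24,25,2.)
    for x0 in (-25,-50,-80,-130):
        o=0
        for x in np.arange(x0-8,x0+9,2.):
            p=e+x*ax+ys[:,None]*ay; p[:,2]=72.1-.082*x; uv=proj(n,p).astype(np.float32)
            o=o+cv2.remap(g,uv[None,:,0],uv[None,:,1],1)[0].astype(float)
        print(n,x0,(o/9).astype(int))
# marker legs in side image (orange), front leg faces
im=np.load('pics/side2.npz')['im']; h=cv2.cvtColor(im,cv2.COLOR_RGB2HSV); m=cv2.inRange(h,(3,140,50),(25,255,255))>0
for row in range(176,206): 
    u=np.nonzero(m[row,330:365])[0]+330
    if len(u): print(row,u.min(),u.max(),len(u),end=' | ')
```

```text
side -25 [ 81  76  71  74  92 119 143 156 160 160 159 159 159 159 160 162 163 164
 161 151 132 110 107 127 156]
side -50 [112 102  86  79  94 122 147 158 161 161 160 160 160 161 162 163 164 165
 162 154 139 129 130 139 151]
side -80 [152 142 117  91  93 120 147 159 162 162 162 162 162 163 163 164 164 166
 166 166 167 172 178 184 186]
side -130 [155 143 115  91  93 123 149 161 164 165 165 165 165 165 165 164 165 166
 167 168 170 176 183 187 187]
top -25 [124 125 125 127 128 130 133 135 136 134 136 135 134 135 134 134 135 134
 132 128 137 145 145 143 148]
top -50 [156 149 142 134 130 134 137 138 139 139 139 138 139 139 139 140 142 143
 140 133 140 146 145 141 140]
top -80 [159 152 144 136 133 137 139 139 140 140 140 140 141 141 140 141 142 144
 140 132 138 146 145 140 136]
top -130 [157 152 146 142 141 141 141 141 141 142 142 142 142 142 141 142 142 143
 141 134 141 150 149 144 142]
177 344 349 6 | 178 344 353 10 | 179 344 352 9 | 180 344 351 8 | 181 344 351 8 | 183 344 344 1 | 184 344 350 7 | 185 344 350 7 | 186 344 350 7 | 187 344 350 7 | 188 343 350 8 | 189 343 350 8 | 190 341 350 10 | 191 340 354 12 | 192 340 356 17 | 193 339 356 18 | 194 339 356 18 | 195 339 356 18 | 196 339 356 18 | 197 339 356 12 | 198 339 356 4 | 199 339 356 3 | 200 355 355 1 | 201 355 355 1 | 202 355 355 1 |
```

The side camera puts the bar's centre at +0.8 mm and the marker at about +1.2 mm laterally, so they are aligned. Descending.

Emit:
move_arm --deltas '[[[6,0,0],0],[[12,0,0],0],[[16,0,0],0],[[18,0,0],0],[[18,0,0],0],[[18,0,0],0]]'

```text
time: 19.38
tool_pos: [522.9, -21.5, 93.7]
tcp_rot: [56.4, 89.2, -21.7]
ft_force: [-0.3, -0.3, 0.4]
finger_gap: 19.8
```

```bash
cat > f.py <<'E'
from h import *
import numpy as np
e=np.array([520.16,-15.92,0]);ax=np.array([.2063,-.9785,0]);ay=np.array([.9785,.2063,0])
F=[]
for i in range(6):
    s=r.sense(); F.append(s['ft_force']); im,d=r.snapshot('side')
F=np.array(F); t=s['tool_pos']-e
print('t %.2f ax %.2f ay %.2f z %.2f'%(s['time'],t@ax,t@ay,t[2]),'F ax',F.mean(0)@ax,'ay',F.mean(0)@ay,'z',F[:,2].mean(),F[:,2].std(),'gap',s['finger_gap'],s['tcp_rot'])
cv2.imwrite('pics/f_last.png',cv2.resize(im[150:230,310:390],None,fx=7,fy=7,interpolation=cv2.INTER_CUBIC)[:,:,::-1]); np.save('pics/f_last.npy',im)
E
python3 f.py
```

```text
t 19.62 ax 5.97 ay 1.50 z 93.66 F ax -0.11332949464929509 ay -0.055443457081915656 z -0.3331718240948103 0.5473787140947995 gap 19.47103195909262 [ 56.49995915  89.16618023 -21.59557338]
```

Emit:
move_arm --deltas '[[[1,0,0],0],[[2,0,0],0],[[3,0,0],0],[[4,0,0],0],[[4,0,0],0],[[4,0,0],0]]'

```text
time: 20.42
tool_pos: [522.9, -21.5, 89.7]
tcp_rot: [56.5, 89.2, -21.6]
ft_force: [-0.9, 0.0, 1.2]
finger_gap: 20.0
```

```bash
python3 f.py
```

```text
t 20.68 ax 5.98 ay 1.54 z 89.69 F ax -0.6626777472767447 ay -0.8205853743099197 z 1.3305800039306244 0.44986190255825886 gap 19.425895064988786 [ 56.564098    89.16494641 -21.52643948]
```

Emit:
move_arm --deltas '[[[0.7,0,0],0],[[1.4,0,0],0],[[2.2,0,0],0],[[3,0,0],0],[[3,0,0],0],[[3,0,0],0]]'

```text
time: 21.48
tool_pos: [523.0, -21.5, 87.0]
tcp_rot: [56.7, 89.2, -21.4]
ft_force: [-2.7, -0.3, 6.1]
finger_gap: 19.6
```

```bash
python3 f.py; python3 chk.py
```

```text
t 21.73 ax 6.03 ay 1.69 z 87.05 F ax -1.0458638513432756 ay -2.4581044927451368 z 6.085479013253885 0.43172514246461086 gap 19.78098926790957 [ 56.78368098  89.15412852 -21.30903765]
t 21.77 tool x 77.0 y 1.8 z 87.0 | ft ax -1.29 z 5.88 SLOPE -0.0808 n216 nosecap x 212.9 y 0.3
```

View pics/f_last.png

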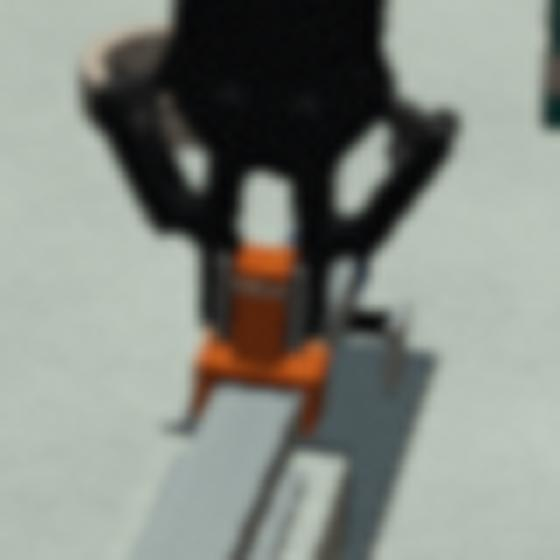

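Pressed at about 6.4 N with the bar still at -0.081. I'll take it to about 8 N, then ease up before releasing.

Emit:
move_arm --deltas '[[[0.5,-0.5,0],0],[[1,-0.8,0],0],[[1,-0.8,0],0],[[1,-0.8,0],0]]'

```text
time: 22.32
tool_pos: [522.9, -21.5, 86.7]
tcp_rot: [59.2, 89.1, -18.9]
ft_force: [-1.8, 0.3, 6.6]
finger_gap: 19.6
```

```bash
python3 f.py
```

```text
t 22.57 ax 6.04 ay 1.56 z 86.78 F ax -1.4001772619095971 ay -1.1647620557315284 z 6.842274485003565 0.45241538847589235 gap 19.692417030931793 [ 59.19967652  89.08062799 -18.88947976]
```

Emit:
move_arm --deltas '[[[-1,0,0],0],[[-2,0,0],0],[[-2.6,0,0],0],[[-2.6,0,0],0]]'

```text
time: 23.12
tool_pos: [522.9, -21.5, 89.3]
tcp_rot: [59.3, 89.1, -18.8]
ft_force: [-0.8, -0.1, 1.9]
finger_gap: 19.7
```

Emit:
move_arm --deltas '[[[0,0,0],0],[[0,0,0],0],[[0,0,0],0],[[0,0,0],0],[[0,0,0],0],[[0,0,0],0]]' --jaw 0

```text
time: 23.88
tool_pos: [522.9, -21.5, 89.3]
tcp_rot: [59.3, 89.1, -18.8]
ft_force: [0.8, 0.3, 1.2]
finger_gap: 42.8
```

```bash
python3 f.py; python3 chk.py
```

```text
t 24.12 ax 6.03 ay 1.56 z 89.28 F ax -0.24064718750139846 ay 0.3180540413133664 z 0.12422385776897833 0.6356335242830433 gap 42.73606639802924 [ 59.3024654   89.07905523 -18.78769427]
t 24.18 tool x 77.0 y 1.7 z 89.3 | ft ax 0.48 z 0.02 SLOPE -0.0815 n222 nosecap x 213.0 y 0.3
```

View pics/f_last.png

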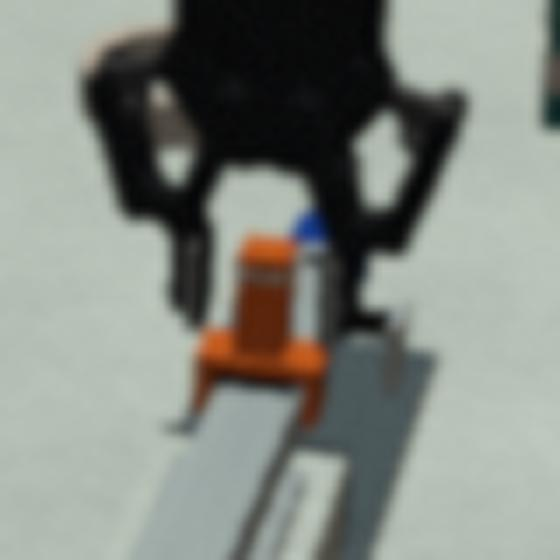

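The marker is released and sits tilted flat on the bar, and the bar has not moved. Step 2 needs the marker aligned with the bar to 0.06 rad while pressed, and the grip may have held it upright. So I'll press again from above with shut fingers.

Emit:
move_arm --deltas '[[[-10,0,0],0],[[-30,0,0],0],[[-60,0,0],0],[[-60,0,0],0],[[-60,0,0],0]]'

```text
time: 24.85
tool_pos: [522.0, -21.2, 149.3]
tcp_rot: [59.5, 89.1, -18.6]
ft_force: [0.2, 0.6, 0.5]
finger_gap: 42.9
```

Emit:
move_arm --deltas '[[[0,0,11],0],[[0,0,11],0],[[0,0,11],0],[[0,0,11],0],[[0,0,11],0]]' --jaw -1

```text
time: 25.48
tool_pos: [524.2, -31.8, 149.3]
tcp_rot: [59.6, 89.1, -18.5]
ft_force: [-1.0, -0.1, 0.1]
finger_gap: 0.2
```

```bash
python3 f.py; python3 chk.py
python3 - <<'E'
from h import *
# tilt of marker in side image vs bar: fit grip side edges
e=np.array([520.16,-15.92,0]);ax=np.array([.2063,-.9785,0]);ay=np.array([.9785,.2063,0])
im=np.load('pics/f_last.npy'); h=cv2.cvtColor(im,cv2.COLOR_RGB2HSV); m=cv2.inRange(h,(3,140,50),(25,255,255))>0; m[:150]=0;m[230:]=0;m[:,:320]=0;m[:,390:]=0
v,u=np.nonzero(m); print('u',u.min(),u.max(),'v',v.min(),v.max(),'centroid',u.mean(),v.mean())
tl=.083; zb=np.array([np.sin(tl)*ax[0],np.sin(tl)*ax[1],np.cos(tl)])
xb=np.array([np.cos(tl)*ax[0],np.cos(tl)*ax[1],-np.sin(tl)])
for s0 in (2,6):
  for tilt in (0,1):
    zz,xx=(zb,xb) if tilt else (np.array([0,0,1.]),ax)
    b=e+[0,0,72-.083*s0]+s0*ax+.8*ay
    pts=np.array([b+zz*54+sx*10*xx+sy*10*ay for sx in(-1,1) for sy in(-1,1)]); q=proj('side',pts)
    legs=np.array([b-12*zz-12*xx+sy*23*ay for sy in (-1,1)]); l=proj('side',legs)
    print(s0,tilt,'top u',q[:,0].min().round(1),q[:,0].max().round(1),'v',q[:,1].min().round(1),'legs',l.round(1).tolist())
E
```

```text
t 25.73 ax 16.48 ay 0.71 z 149.44 F ax 0.1565255294235204 ay -0.27865664638955845 z 0.46859630549376213 0.5310089853451889 gap 0.218468881619344 [ 59.58416855  89.0604646  -18.50254864]
t 25.77 tool x 87.5 y 0.9 z 149.5 | ft ax -0.16 z -0.16 SLOPE -0.0836 n252 nosecap x 213.0 y 0.5
u 339 356 v 184 209 centroid 347.58620689655174 197.20197044334975
2 0 top u 343.4 352.8 v 182.6 legs [[355.1, 210.7], [337.6, 208.3]]
2 1 top u 343.8 353.1 v 182.1 legs [[355.1, 210.6], [337.5, 208.1]]
6 0 top u 343.7 353.1 v 181.9 legs [[355.4, 210.0], [337.9, 207.6]]
6 1 top u 344.1 353.4 v 181.5 legs [[355.4, 209.9], [337.8, 207.4]]
```

View pics/f_last.png

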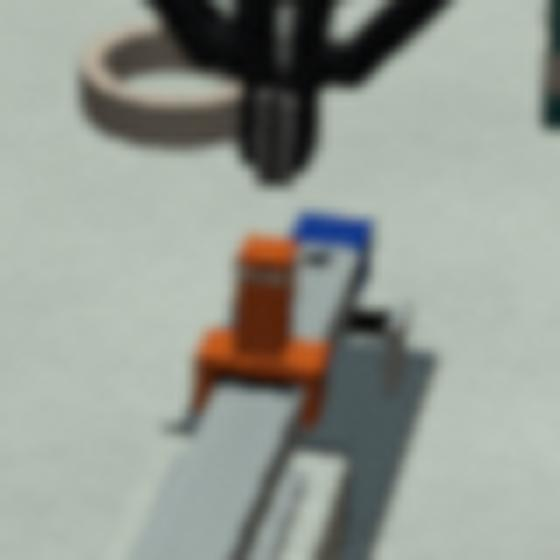

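The marker is seated symmetrically on the bar with the shut fingers above it. Pressing from above, gently.

Emit:
move_arm --deltas '[[[8,0,0],0],[[14,0,0],0],[[18,0,0],0],[[20,0,0],0],[[20,0,0],0]]'

```text
time: 26.45
tool_pos: [524.5, -32.0, 129.3]
tcp_rot: [59.3, 89.1, -18.7]
ft_force: [-0.2, 0.0, -0.0]
finger_gap: 0.3
```

Emit:
move_arm --deltas '[[[1,0,0],0],[[2,0,0],0],[[3,0,0],0],[[4,0,0],0],[[4,0,0],0]]'

```text
time: 27.08
tool_pos: [524.5, -32.0, 125.2]
tcp_rot: [59.4, 89.1, -18.7]
ft_force: [-0.2, 0.2, -0.5]
finger_gap: -0.1
```

```bash
python3 f.py; python3 chk.py
```

```text
t 27.32 ax 16.69 ay 1.01 z 125.32 F ax -0.23735785055819514 ay 0.0356852072024393 z -0.28713113705860976 0.39866130138778705 gap -0.16966542038989646 [ 59.35299795  89.07002938 -18.73512056]
t 27.38 tool x 87.6 y 1.1 z 125.3 | ft ax 0.03 z -0.39 SLOPE -0.0782 n243 nosecap x 212.9 y 0.5
```

Emit:
move_arm --deltas '[[[0.7,0,0],0],[[1.4,0,0],0],[[2,0,0],0],[[2,0,0],0]]'

```text
time: 27.92
tool_pos: [524.8, -32.1, 123.5]
tcp_rot: [59.8, 89.1, -18.3]
ft_force: [-0.6, 0.5, 3.5]
finger_gap: 0.3
```

```bash
python3 f.py
```

```text
t 28.18 ax 16.73 ay 1.13 z 123.43 F ax -0.22300010703236336 ay -0.1916556261424043 z 3.055742252764423 0.3432026831221625 gap 0.14569115663468032 [ 59.58306616  89.05850797 -18.50681796]
```

Emit:
move_arm --deltas '[[[0.7,0,0],0],[[1.4,0,0],0],[[2.2,0,0],0],[[2.2,0,0],0],[[2.2,0,0],0]]'

```text
time: 28.85
tool_pos: [525.1, -32.1, 121.7]
tcp_rot: [60.2, 89.0, -17.9]
ft_force: [-1.0, 0.4, 6.9]
finger_gap: 0.1
```

```bash
python3 f.py; python3 chk.py
```

```text
t 29.10 ax 16.86 ay 1.48 z 121.74 F ax -0.8297896640733194 ay -1.0586322060147453 z 6.694231128452511 0.6204439956275268 gap 0.07953171106889617 [ 60.10260104  89.01326526 -17.98524603]
t 29.15 tool x 87.8 y 1.6 z 121.7 | ft ax -0.32 z 6.22 SLOPE -0.0802 n243 nosecap x 212.7 y 0.3
```

About 7 N on the marker, held for more than 0.25 s, with the bar still tipped. Lifting straight off.

Emit:
move_arm --deltas '[[[-1,0,0],0],[[-2,0,0],0],[[-3.5,0,0],0],[[-6,0,0],0],[[-30,0,0],0],[[-80,0,0],0],[[-130,0,0],0],[[-130,0,0],0]]'

```text
time: 30.2
tool_pos: [525.5, -31.8, 257.1]
tcp_rot: [63.2, 88.5, -14.9]
ft_force: [0.3, -0.1, -0.1]
finger_gap: -0.1
```

Emit:
move_arm --deltas '[[[0,-60,-60],0],[[0,-120,-120],0],[[0,-120,-170],0],[[0,-120,-170],0],[[0,-120,-170],0],[[0,-120,-170],0]]'

```text
time: 30.95
tool_pos: [373.2, 109.3, 251.9]
tcp_rot: [61.7, 88.5, -16.4]
ft_force: [0.6, 0.6, 0.2]
finger_gap: -0.3
```

```bash
python3 chk.py pics/top3.png
python3 - <<'E'
from h import *
e=np.array([520.16,-15.92,0]);ax=np.array([.2063,-.9785,0]);ay=np.array([.9785,.2063,0])
im=np.load('pics/last.npz')['im']; h=cv2.cvtColor(im,cv2.COLOR_RGB2HSV); m=cv2.inRange(h,(8,150,60),(25,255,255))>0; m[:212]=0;m[265:]=0;m[:,270:320]=m[:,270:320]
m[:,:280]=0;m[:,345:]=0
v,u=np.nonzero(m); P=plane('top',np.stack([u,v],-1),84)-e; x=P@ax;y=P@ay
print('roof n',len(v),'x',x.min(),x.max(),x.mean(),'y',y.min(),y.max(),y.mean())
b=im[195:275,225:385]; s,_=snap('side'); s=s[160:260,290:390]
a=cv2.resize(b,(640,320),interpolation=cv2.INTER_CUBIC); 
o=np.zeros((560,640,3),np.uint8); o[:320]=a; o[320:,:240]=cv2.resize(s,(240,240),interpolation=cv2.INTER_CUBIC); cv2.imwrite('pics/fin.png',o[:,:,::-1])
E
```

```text
t 30.95 tool x -81.8 y -117.8 z 251.9 | ft ax -0.48 z 0.19 SLOPE -0.0816 n622 nosecap x 212.7 y 0.3
roof n 115 x -4.735836246544193 18.331046715351782 6.9481198965377455 y -21.515604507996535 24.673994654728183 1.6229801857204185
```

View pics/fin.png

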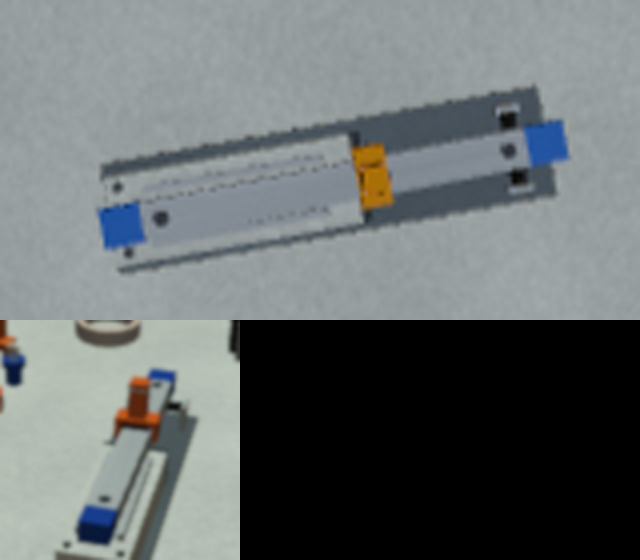

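The marker straddles the bar about 6 mm beyond the edge and 1.6 mm off laterally. The bar's slope is -0.082 and the arm is clear, so I'm handing in.

```bash
python3 -c "
from bench import r
print(r.hand_in(), r.sense()['time'])"
```

```text
the job is handed in; nothing more can be done
the job is handed in; nothing more can be done
```

The job is handed in, at about 31 s of the 72 s allowed. The bar lies tipped on the rest with the orange marker seated over it, and the arm is clear.

- **Tipping:** I pushed the tail one first step of about 7.5 mm, then in 5 mm steps, backing off and checking the slope after each of these. It tipped by itself with the fingers about 4 mm clear. It was still level one step earlier, so it should be no more than about 5 mm past balance. That works out to roughly 0.25 N or less on the rest; this force is estimated, not measured.
- **Marker:** I took the one nearest the base, straddled it over the bar and pressed about 7 N while gripped. The gripper holds the marker upright, so it may not have matched the bar's tilt during that press. After letting go I pressed again from above with shut fingers, also about 7 N. Both readings are slightly under the 8 N asked for, but above the 4 N needed.
- **Last checks:** The bar's slope is about -0.082 rad and its nose has not moved since tipping. The marker's seat is about 6 mm beyond the edge (limit 10 mm) and 1.6 mm off laterally (limit 5 mm).
- **Disagreements:** Two estimates of the edge position differed by about 1.7 mm, so the seat could be up to about 7 mm beyond the edge. While gripped, the first press showed a sideways force of up to 2.5 N, either friction or a leg rubbing the bar. The bar did not move.
- **Bystanders:** I saw no contact with any of them, but I did not re-measure their positions at the end.

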